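# Put the hole saws back on their rack in order of size

### The arm

A 6-joint arm with a two-finger parallel gripper is mounted at the origin on a cart in front of the work surface, level with it; the furniture and walls round the work are solid. World frame = base frame: x ahead of the robot, y to its left, z up, the work surface at z = 0. Lengths are in m, angles in rad, forces in N, time in s.
With the tool pointing down it reaches from about 0.35 to 0.975 m from the base axis. Payload 4.9 kg.
Tool frame: the origin (TCP) lies between the finger pads; the fingertips stand 25 mm ahead of it and the grasp point (between the pads) lies 6 mm ahead of it (manip.tcp_to_tips is the z of the fingertips in the tool frame, in m); z points along the fingers, y is the line along which they close (so a half turn about z gives the same grasp; the last joint's range is limited). The gripper opens to 85 mm and grips with 20 to 120 N. Pads are 22 mm wide; open, the fingers measure 114 mm over their backs; the gripper's body (76 mm by 85 mm) begins 54 mm behind the grasp point. The pads swing forward as they close: fully open they stand 13 mm farther back than shut.
Start: joints at [1.176, 0.053, 1.613, -0, 1.476, -0.119], TCP at [0.17, 0.601, 0.256] pointing down, gripper open.
Joint ranges: [-3.01, 3.01], [-1.01, 2.22], [0.06, 2.58], [-1.02, 4.17], [0.09, 2.62], [-3.14, 3.14]. Speed limits (rad/s): [2.57, 2.57, 3.14, 3.14, 3.14, 3.14].

### API

Orientations are given as a unit quaternion [w, x, y, z].
In Python, from plant import manip gives the robot as it stands. The module is installed in compiled form; this text tells all that it offers.
- The arm moves only by the tool arm_command, never from a script. Its argument "moves" is a list of rows, each a list of 3 entries, a list of its own where there are three numbers: the opening, from -1 (shut) to 1 (fully open), then the shift along the tool's x, y, z in units of 0.15 m (1.0 is 0.15 m), then the turn about the tool's z in units of 2 pi rad (1.0 is 2 pi rad). A call has 1 to 20 rows; each row is the pose to reach, as a shift and turn from the pose commanded when the call began, along the tool's axes at that moment, turning the shorter way round; what a row does not reach only later rows make up. A row lasts 1/12 s, in which the tool goes at most 41.7 mm and 7.16 degrees, less where a joint would pass 70% of its speed; a pose out of reach is approached as far as the arm can. A call with a number of a shift or a turn outside -1 to 1 is refused whole. A call with a gripper value outside its range is refused whole. The fingers move at their own pace and stop on an object; the grip force is fixed at half the most. Time passes only in rows, so rows that repeat a pose let the fingers close. It gives the time, the measured TCP pose, the force, the opening and the grip force at its end, in the units of the state.
- manip.state(): the state, without advancing time (a new reading comes with each control period).
- manip.grab_frame(name): name is "scene" or "top"; returns a dict with "frame" (480x640x3 uint8, red, green, blue), "fx", "fy", "cx", "cy" (pixels), "R" (3x3) and "t" (3): a world point X has camera coordinates R X + t. Camera axes: x right, y down, z forward; pixel columns grow to the right and rows downward; lengths in m; the calibration is good to about 2 mm. A picture is of the moment at which its call begins. There is no depth.
- manip.job_done(): hands the job in; it is judged then, once.
Trained networks look in a picture, given as the dict that the camera call returned (one of the last four; its "shot" number tells which), for a name from the list of things; names that differ only in an ending like _2 or _b are one class to them, and where a whole thing is asked for, a point or a joint stands for the part that bears it (a point fixed in the world has none). Each returns a list of dicts, best first, with "confidence" (0 to 1); they miss things now and then, are a little off and sometimes report something else, mostly with a low value. They report only what shows in the picture. A call takes as long as a camera call.
- manip.search_frame(picture, target): "extent" ([left, top, right, bottom] in pixels, round what is visible of it).
The state is a dict: "time": time; "joint_pos": joint angles; "joint_vel": joint speeds; "joint_efforts": joint torques, N m; "tool_pos": TCP position; "tool_rot": TCP orientation; "contact_force": force on the tool from outside, world axes, zero at the start; "ft_torque": the same for the moment, N m; "gripper_width": opening from 0.0 (shut) to 1.0 (fully open); "grasp_force": force on a finger pad.
Only numpy, scipy, OpenCV 4.12 (cv2) and the standard library are available. Lean on these libraries where they do the work, as an engineer would, in place of code of your own. Each camera call takes 0.05 s, during which the arm holds its last target. There are 200 camera calls.

### The job

The six hole saws belong on the peg rack in one row that grows steadily from the smallest at one end to the largest at the other, one to a peg, mouth up and fully down on the board; the smallest and the largest already stand on their proper end pegs. Two of the middle sizes were put back on the wrong pegs and two are still out on the bench: get all four onto the right pegs. Leave the two end saws where they are and do not shift the pencil, the spring clamp or the sanding block.

Things in the scene. Friction and masses are not known exactly. Their poses are not given: they have to be found in the camera images.
- rack: hole-saw rack, fixed: brown wooden board 92 x 468 mm, 18 mm thick, with six upright pale 12 mm dowel pegs in a row, 24 mm tall above the board, the upper 10 mm tapering to 6 mm. Origin: centre of its underside on the bench, y along the row, z up; pegs at x = 0, y = -185, -111, -37, 37, 111, 185 mm. A seated saw's underside is 18 mm above the origin, with 4 mm play. Turned up to 0.25 rad
- saw_27: hole saw of 27 mm diameter (smallest, about 0.09 kg): straight dark steel cup 42 mm high, standing mouth up, bright teeth on its rim, wall 2.5 mm, back plate at the bottom 6 mm thick with a 20 mm bore. Round: its yaw means nothing. Origin: centre of its underside, z up. It already stands on one end peg, left or right, its proper place
- saw_35: hole saw of 35 mm diameter (second smallest, about 0.11 kg): straight dark steel cup 42 mm high, standing mouth up, bright teeth on its rim, wall 2.5 mm, back plate at the bottom 6 mm thick with a 20 mm bore. Round: its yaw means nothing. Origin: centre of its underside, z up. It starts on one of the two middle pegs of the rack, the wrong place for it
- saw_43: hole saw of 43 mm diameter (third smallest, about 0.12 kg): straight dark steel cup 42 mm high, standing mouth up, bright teeth on its rim, wall 2.5 mm, back plate at the bottom 6 mm thick with a 20 mm bore. Round: its yaw means nothing. Origin: centre of its underside, z up. It starts on the bench top
- saw_51: hole saw of 51 mm diameter (third largest, about 0.13 kg): straight dark steel cup 42 mm high, standing mouth up, bright teeth on its rim, wall 2.5 mm, back plate at the bottom 6 mm thick with a 20 mm bore. Round: its yaw means nothing. Origin: centre of its underside, z up. It starts on the bench top
- saw_60: hole saw of 60 mm diameter (second largest, about 0.15 kg): straight dark steel cup 42 mm high, standing mouth up, bright teeth on its rim, wall 2.5 mm, back plate at the bottom 6 mm thick with a 20 mm bore. Round: its yaw means nothing. Origin: centre of its underside, z up. It starts on the other of the two middle pegs of the rack, the wrong place for it
- saw_68: hole saw of 68 mm diameter (largest, about 0.16 kg): straight dark steel cup 42 mm high, standing mouth up, bright teeth on its rim, wall 2.5 mm, back plate at the bottom 6 mm thick with a 20 mm bore. Round: its yaw means nothing. Origin: centre of its underside, z up. It already stands on the end peg farthest from the smallest, its proper place
- pencil: flat red carpenter's pencil, 182 mm long, 12 mm wide, 8 mm high, lying on the bench in front of the rack, not part of the job. Origin: centre of its underside
- spring_clamp: orange spring clamp lying flat, 67 x 117 mm, 22 mm high, to the right of the rack, not part of the job. Origin: centre of its underside
- sanding_block: cork sanding block with dark paper, 66 x 110 mm, 31 mm high, to the left of the rack, not part of the job. Origin: centre of its underside

How it is judged:
By the outcome, as a careful person would: the job done as asked, in the order asked, and still so for the second after the job is handed in, with the robot touching nothing.
It also fails if it takes over 96 s, if anything falls off the work surface, if the arm or the gripper's body presses on something with over 40 N, if the wrist force passes 120 N, or if a joint passes its speed limit or range.

## Working session

There is one attempt and no reset: what is moved stays moved. The work goes in short steps, Python scripts to look and compute and a tool call to move; the robot and the scene stay as the last step left them, time stands still between calls to the robot, and variables do not carry over. Pictures are saved under pics/ and viewed, at most 14 in all, crops included, and the job is handed in when it is done.

Besides the shell and the picture viewer there is one more tool, called after ">>>" as a command line: name --argument value ..., lists and objects as JSON in quotes. arm_command: Moves the arm, as the interface text tells. Shifts and turns lie within -1 to 1; 1 stands for 0.15 m of shift or 2 pi rad of turn. Its arguments: {"type":"object","properties":{"moves":{"type":"array"}},"required":["moves"]}

```bash
mkdir -p pics; cat > h.py <<'E'
import numpy as np, cv2
from plant import manip
def snap(n,fn=None):
    p=manip.grab_frame(n)
    if fn: cv2.imwrite('pics/'+fn,cv2.cvtColor(p['frame'],cv2.COLOR_RGB2BGR))
    return p
def ray(p,u,v,z):
    R=np.array(p['R']);t=np.array(p['t']);c=-R.T@t
    d=R.T@np.array([(u-p['cx'])/p['fx'],(v-p['cy'])/p['fy'],1])
    return c+d*(z-c[2])/d[2]
def proj(p,X):
    q=np.array(p['R'])@np.array(X)+p['t'];return np.array([p['fx']*q[0]/q[2]+p['cx'],p['fy']*q[1]/q[2]+p['cy']])
E
python3 - <<'E'
from h import *
np.set_printoptions(precision=4,suppress=True)
for n in ['top','scene']:
    p=snap(n,n+'0.png'); print(n,-np.array(p['R']).T@p['t'],p['fx'],np.array(p['R'])[2])
    for t in ['rack','saw_27','saw_35','saw_43','saw_51','saw_60','saw_68','pencil','spring_clamp','sanding_block']:
        print(t,[(np.round(d['extent']).tolist(),round(d['confidence'],2)) for d in manip.search_frame(p,t)[:3]])
s=manip.state();print(s['time'],s['tool_pos'],s['tool_rot'],manip.tcp_to_tips)
E
```

```text
top [ 0.3103 -0.0209  1.23  ] 445.66578064749694 [ 0.1786  0.0119 -0.9839]
rack [([244.0, 187.0, 416.0, 244.0], 0.84)]
saw_27 [([333.0, 201.0, 351.0, 226.0], 0.92), ([436.0, 280.0, 453.0, 294.0], 0.79), ([251.0, 189.0, 276.0, 216.0], 0.66)]
saw_35 [([333.0, 201.0, 351.0, 226.0], 0.92), ([436.0, 280.0, 453.0, 294.0], 0.79), ([251.0, 189.0, 276.0, 216.0], 0.66)]
saw_43 [([333.0, 201.0, 351.0, 226.0], 0.92), ([436.0, 280.0, 453.0, 294.0], 0.79), ([251.0, 189.0, 276.0, 216.0], 0.66)]
saw_51 [([333.0, 201.0, 351.0, 226.0], 0.92), ([436.0, 280.0, 453.0, 294.0], 0.79), ([251.0, 189.0, 276.0, 216.0], 0.66)]
saw_60 [([333.0, 201.0, 351.0, 226.0], 0.92), ([436.0, 280.0, 453.0, 294.0], 0.79), ([251.0, 189.0, 276.0, 216.0], 0.66)]
saw_68 [([333.0, 201.0, 351.0, 226.0], 0.92), ([436.0, 280.0, 453.0, 294.0], 0.79), ([251.0, 189.0, 276.0, 216.0], 0.66)]
pencil [([298.0, 266.0, 348.0, 272.0], 0.67), ([306.0, 204.0, 323.0, 217.0], 0.63)]
spring_clamp [([458.0, 214.0, 487.0, 232.0], 0.82), ([434.0, 278.0, 456.0, 298.0], 0.32)]
sanding_block [([151.0, 221.0, 198.0, 253.0], 0.82)]
scene [ 0.0706 -0.7766
[... 381 characters left out ...]
0.97), ([210.0, 196.0, 228.0, 216.0], 0.88), ([345.0, 216.0, 358.0, 238.0], 0.83)]
saw_51 [([350.0, 228.0, 376.0, 262.0], 0.97), ([210.0, 196.0, 228.0, 216.0], 0.88), ([345.0, 216.0, 358.0, 238.0], 0.83)]
saw_60 [([350.0, 228.0, 376.0, 262.0], 0.97), ([210.0, 196.0, 228.0, 216.0], 0.88), ([345.0, 216.0, 358.0, 238.0], 0.83)]
saw_68 [([350.0, 228.0, 376.0, 262.0], 0.97), ([210.0, 196.0, 228.0, 216.0], 0.88), ([345.0, 216.0, 358.0, 238.0], 0.83)]
pencil [([282.0, 240.0, 317.0, 294.0], 0.66), ([383.0, 280.0, 395.0, 296.0], 0.59)]
spring_clamp [([414.0, 339.0, 484.0, 393.0], 0.71)]
sanding_block [([240.0, 152.0, 272.0, 180.0], 0.63)]
1.1 [0.1702 0.6014 0.2563] [0.     0.1375 0.9905 0.    ] 0.025
```

View pics/top0.png

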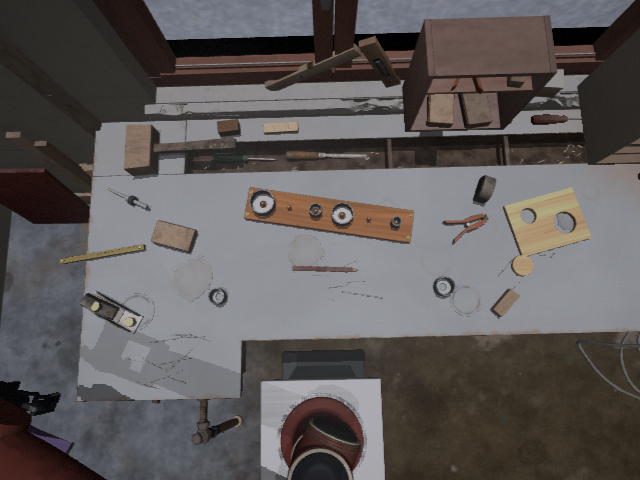

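View pics/scene0.png

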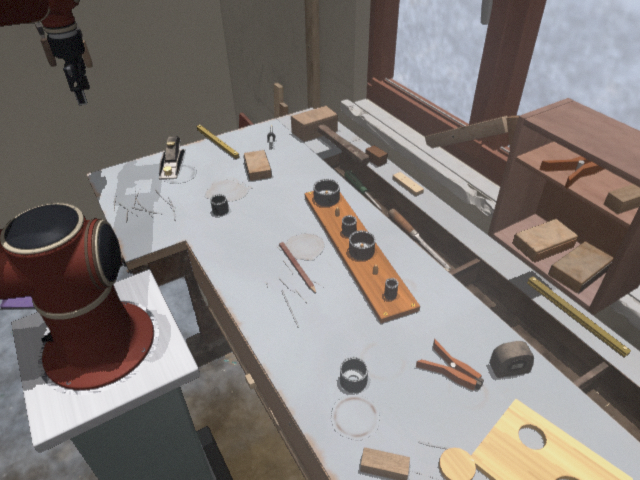

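The top view shows the rack left to right: 68 at (264,203), empty peg (290,209), 35 at (316,211), 60 at (342,215), empty peg (368,220), 27 at (396,222). The bench saws are at (219,297) and (444,287). So 35 goes to p4, 60 to p1, 51 to p2 and 43 to p3. Next I'll fit the models to the images.

```bash
cat > fit.py <<'E'
from h import *
from scipy.optimize import minimize
U=8
def hull(p,P):
    q=np.array([proj(p,x) for x in P],np.float32);return cv2.convexHull(q)[:,0]
def rend(h,o,sh):
    m=np.zeros((sh[0]*U,sh[1]*U),np.uint8)
    cv2.fillPoly(m,[np.round((h-o+.5)*U).astype(np.int32)],1);return cv2.resize(m.astype(np.float32),(sh[1],sh[0]),interpolation=cv2.INTER_AREA)
def box(x,y,a,Lx=.092,Ly=.468,h=.018):
    c,s=np.cos(a),np.sin(a)
    return [(x+c*i*Lx/2-s*j*Ly/2,y+s*i*Lx/2+c*j*Ly/2,z) for i in(-1,1) for j in(-1,1) for z in(0,h)]
def cyl(x,y,r,z0=0,h=.042):
    return [(x+r*np.cos(a),y+r*np.sin(a),z) for a in np.linspace(0,6.283,40) for z in(z0,z0+h)]
def maskhull(m,seed):
    n,l=cv2.connectedComponents(m.astype(np.uint8));k=l[seed[1],seed[0]]
    pts=np.argwhere(l==k)[:,::-1].astype(np.int32);h=cv2.convexHull(pts)
    o=np.zeros(m.shape,np.float32);cv2.fillConvexPoly(o,h,1);return o
def cost(hulls,tgts,wins):
    return sum(np.abs(rend(h,np.array(w[:2]),t.shape)-t).sum() for h,t,w in zip(hulls,tgts,wins))
def nm(f,x0,step):
    S=[x0]+[np.array(x0)+np.eye(len(x0))[i]*step[i] for i in range(len(x0))]
    return minimize(f,x0,method='Nelder-Mead',options=dict(initial_simplex=S,xatol=1e-4,fatol=.05))
E
python3 - <<'E'
from fit import *
np.set_printoptions(precision=4,suppress=True)
T,S=snap('top'),snap('scene')
def brown(p):
    h=cv2.cvtColor(p['frame'],cv2.COLOR_RGB2HSV);return ((h[...,0]<18)&(h[...,1]>110)&(h[...,2]>70))
ims=[]
W=[(230,170,430,260),(290,175,430,335)]
def crop(m,w):return m[w[1]:w[3],w[0]:w[2]]
tg=[];
for p,w,sd in((T,W[0],(300,200)),(S,W[1],(352,208))):
    m=crop(brown(p),w).astype(np.uint8);n,l,st,_=cv2.connectedComponentsWithStats(m)
    k=1+st[1:,4].argmax();y,x=np.where(l==k);sd=(x[0],y[0]);tg.append(maskhull(m,sd))
x0=ray(T,330,215,.018)
for sel in([0],[1],[0,1]):
    ps=[(T,S)[i] for i in sel]
    f=lambda v:cost([hull(p,box(*v)) for p in ps],[tg[i] for i in sel],[W[i] for i in sel])
    b=min((nm(f,[x0[0],x0[1],a],[.01,.01,.05]) for a in(-.15,.15)),key=lambda r:r.fun);print('rack',sel,b.x,b.fun,[t.sum() for t in tg])
R=b.x
for name,uv in(('L',(219,297)),('R',(444,287))):
    c=ray(T,*uv,.02);ws=[];ts=[]
    for p in(T,S):
        u=np.round(proj(p,[c[0],c[1],.02])).astype(int);w=(u[0]-32,u[1]-32,u[0]+32,u[1]+32);ws.append(w)
        g=crop(cv2.cvtColor(p['frame'],cv2.COLOR_RGB2GRAY),w);m=(g<90).astype(np.uint8)
        n,l,st,_=cv2.connectedComponentsWithStats(m)
        k=1+st[1:,4].argmax();y,x=np.where(l==k);ts.append(maskhull(m,(x[0],y[0])))
    for sel in([0],[1],[0,1]):
        ps=[(T,S)[i] for i in sel]
        f=lambda v:cost([hull(p,cyl(*v)) for p in ps],[ts[i] for i in sel],[ws[i] for i in sel])
        b=nm(f,[c[0],c[1],.023],[.008,.008,.004]);print(name,sel,b.x,b.fun,[t.sum() for t in ts])
    ims.append((b.x,name))
out=[]
for p,w in((T,W[0]),(S,W[1])):
    z=4;im=cv2.cvtColor(p['frame'],cv2.COLOR_RGB2BGR)
    for reg in [w]+[tuple(int(q) for q in np.r_[proj(p,[*v[:2],.02])-32,proj(p,[*v[:2],.02])+32]) for v,_ in ims]:
        o=cv2.resize(crop(im,reg),None,fx=z if w is W[0] or reg is not w else 3,fy=z if w is W[0] or reg is not w else 3,interpolation=cv2.INTER_CUBIC);k=o.shape[0]/(reg[3]-reg[1])
        d=lambda h,c:cv2.polylines(o,[np.round((h-np.array(reg[:2])+.5)*k).astype(np.int32)],True,c,1)
        d(hull(p,box(*R)),(0,255,0))
        for v,_ in ims:d(hull(p,cyl(*v)),(0,255,0))
        for y in(-.185,-.111,-.037,.037,.111,.185):
            q=(proj(p,[R[0]-np.sin(R[2])*y,R[1]+np.cos(R[2])*y,.042])-np.array(reg[:2])+.5)*k;cv2.circle(o,tuple(int(a) for a in q),3,(255,0,255),1)
        out.append(o)
h=np.zeros((360+256,800,3),np.uint8);h=np.zeros((596,800,3),np.uint8)
h[:360]=out[0];h[360:596,:256]=out[1][:236];h[360:596,256:512]=out[2][:236]
cv2.imwrite('pics/a.png',h)
h=np.zeros((512,800,3),np.uint8);h[:480,:420]=out[3];h[:256,500:756]=out[4];h[256:512,500:756]=out[5]
cv2.imwrite('pics/b.png',h)
E
```

```text
rack [0] [ 0.595 -0.033 -0.171] 257.0 [np.float32(5358.0), np.float32(5140.0)]
rack [1] [ 0.6008 -0.0242 -0.1823] 659.671875 [np.float32(5358.0), np.float32(5140.0)]
rack [0, 1] [ 0.5959 -0.0307 -0.1751] 1024.9375 [np.float32(5358.0), np.float32(5140.0)]
L [0] [0.3718 0.2709 0.0214] 35.4375 [np.float32(275.0), np.float32(298.0)]
L [1] [0.3735 0.2683 0.0193] 36.578125 [np.float32(275.0), np.float32(298.0)]
L [0, 1] [0.3733 0.2707 0.0204] 88.125 [np.float32(275.0), np.float32(298.0)]
R [0] [ 0.3767 -0.3243  0.0146] 100.859375 [np.float32(196.0), np.float32(385.0)]
R [1] [ 0.3772 -0.3558  0.0114] 238.84375 [np.float32(196.0), np.float32(385.0)]
R [0, 1] [ 0.3729 -0.3489  0.009 ] 504.484375 [np.float32(196.0), np.float32(385.0)]
```

View pics/a.png

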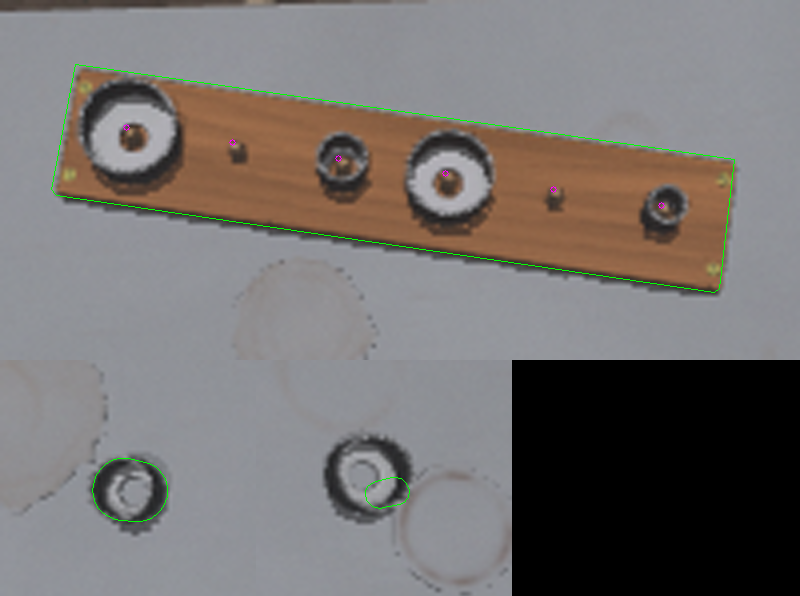

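View pics/b.png

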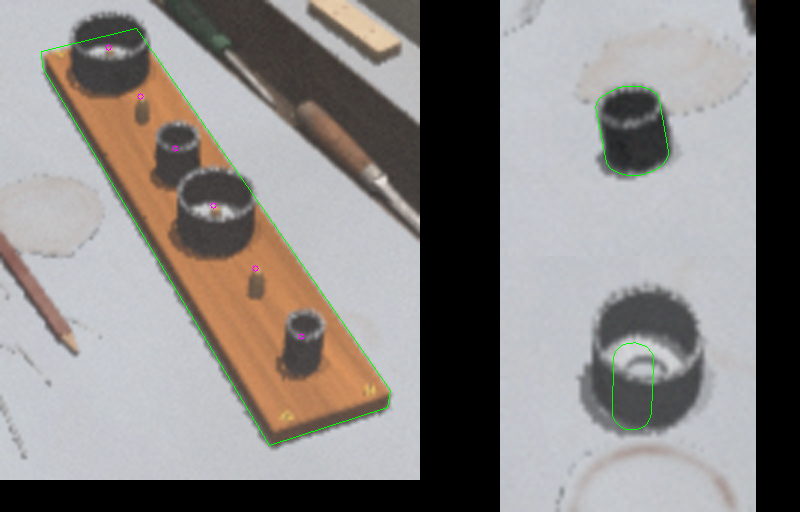

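The rack fit looks good. The left bench saw is 43 and the right one is 51, since the 51's outline is clearly larger. The fit for the right saw failed, so I'll redo it and check the peg tips up close.

```bash
python3 - <<'E'
from fit import *
np.set_printoptions(precision=4,suppress=True)
T,S=snap('top'),snap('scene')
def crop(m,w):return m[w[1]:w[3],w[0]:w[2]]
res={}
for name,uv,r,s0 in(('43',(219,297),.0215,22),('51',(443,287),.0255,26)):
    c=ray(T,*uv,.03);ws=[];ts=[]
    for p in(T,S):
        hh=22 if p is T else 26
        u=np.round(proj(p,[c[0],c[1],.02])).astype(int);w=(u[0]-hh,u[1]-hh,u[0]+hh,u[1]+hh);ws.append(w)
        g=crop(cv2.cvtColor(p['frame'],cv2.COLOR_RGB2GRAY),w);m=(g<105).astype(np.uint8)
        m=cv2.morphologyEx(m,cv2.MORPH_OPEN,np.ones((2,2),np.uint8))
        n,l,st,_=cv2.connectedComponentsWithStats(m)
        o=np.isin(l,1+np.where(st[1:,4]>25)[0]);pts=np.argwhere(o)[:,::-1].astype(np.int32)
        f=np.zeros(g.shape,np.float32);cv2.fillConvexPoly(f,cv2.convexHull(pts),1);ts.append(f)
    for sel in([0],[1],[0,1]):
        ps=[(T,S)[i] for i in sel]
        f=lambda v:cost([hull(p,cyl(*v,r)) for p in ps],[ts[i] for i in sel],[ws[i] for i in sel])
        b=nm(f,[c[0],c[1]],[.008,.008]);print(name,sel,b.x,b.fun,[t.sum() for t in ts])
    res[name]=(b.x,r)
R=[.5959,-.0307,-.1751];z=12
out=np.zeros((600,800,3),np.uint8)
pk=lambda y,zz:[R[0]-np.sin(R[2])*y,R[1]+np.cos(R[2])*y,zz]
its=[(pk(.111,.03),0),(pk(-.111,.03),0),(pk(.111,.03),1),(pk(-.111,.03),1),([*res['43'][0],.02],0),([*res['51'][0],.02],0),([*res['43'][0],.02],1),([*res['51'][0],.02],1)]
for i,(X,k) in enumerate(its):
    p=(T,S)[k];hh=8 if i<4 else 24;zz=200/(2*hh);u=np.round(proj(p,X)).astype(int)-hh
    im=cv2.cvtColor(p['frame'],cv2.COLOR_RGB2BGR)[u[1]:u[1]+2*hh,u[0]:u[0]+2*hh];o=cv2.resize(im,(200,200),interpolation=cv2.INTER_CUBIC)
    d=lambda P,c=(0,255,0):cv2.polylines(o,[np.round((hull(p,P)-u+.5)*zz).astype(np.int32)],True,c,1)
    if i<4:
        y=.111*(1-2*(i%2));a=pk(y,0);d(cyl(a[0],a[1],.006,.018,.014));d(cyl(a[0],a[1],.003,.042,0),(255,0,255))
    else:
        v,r=res['43' if i%2==0 else '51'];d(cyl(*v,r,.042,0));d(cyl(*v,r))
    o=cv2.resize(o,(200,200));out[(i//4)*300:(i//4)*300+200,(i%4)*200:(i%4)*200+200]=o
cv2.imwrite('pics/c.png',out)
E
```

```text
43 [0] [0.3688 0.2677] 39.90625 [np.float32(289.0), np.float32(310.0)]
43 [1] [0.3747 0.263 ] 52.75 [np.float32(289.0), np.float32(310.0)]
43 [0, 1] [0.3723 0.2671] 139.421875 [np.float32(289.0), np.float32(310.0)]
51 [0] [ 0.3811 -0.3382] 42.125 [np.float32(390.0), np.float32(777.0)]
51 [1] [ 0.3875 -0.3419] 120.328125 [np.float32(390.0), np.float32(777.0)]
51 [0, 1] [ 0.3852 -0.3417] 239.234375 [np.float32(390.0), np.float32(777.0)]
```

View pics/c.png

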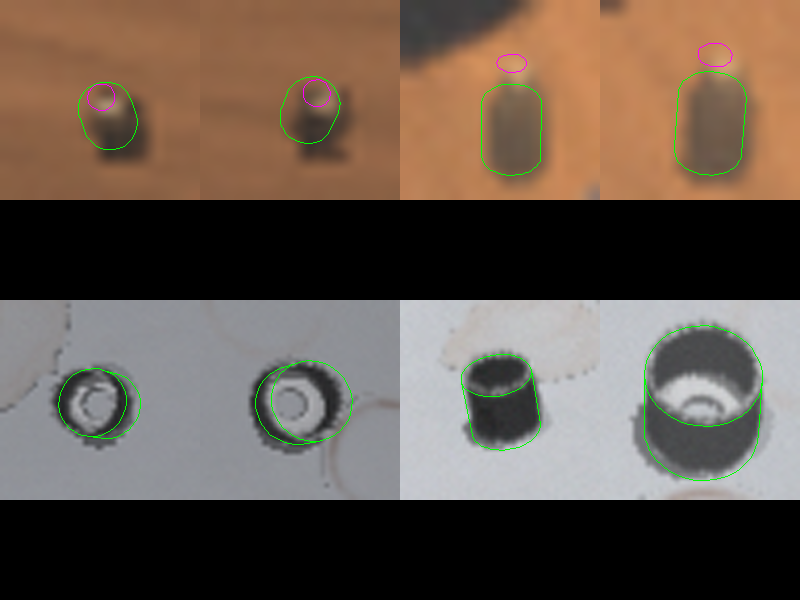

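The fits give 43 at about (0.371, 0.267), 51 at about (0.383, −0.339), and the rack at about (0.595, −0.0317) with yaw −0.175. In the crops the pegs sit within about 1 px of the model. I'll start moving now, turning the tool so the fingers close across the row.

>>> arm_command --moves '[[1,[-0.96,-0.76,0],0.234],[1,[-0.96,-0.76,0],0.234],[1,[-0.96,-0.76,0],0.234],[1,[-0.96,-0.76,0],0.234],[1,[-0.96,-0.76,0],0.234],[1,[-0.96,-0.76,0],0.234],[1,[-0.96,-0.76,0],0.234],[1,[-0.96,-0.76,0],0.234],[1,[-0.96,-0.76,0],0.234],[1,[-0.96,-0.76,0],0.234],[1,[-0.96,-0.76,0],0.234],[1,[-0.96,-0.76,0],0.234]]'

```text
time: 2.3
tool_pos: [0.2777, 0.4524, 0.2564]
tool_rot: [-0.0, 0.768, 0.64, 0.0]
contact_force: [0.5, -0.8, -0.2]
gripper_width: 0.999
grasp_force: 0.0
```

>>> arm_command --moves '[[1,[-0.86,0.88,0],0],[1,[-0.86,0.88,0],0],[1,[-0.86,0.88,0],0],[1,[-0.86,0.88,0],0],[1,[-0.86,0.88,0],0]]'

```text
time: 2.72
tool_pos: [0.3871, 0.2993, 0.2565]
tool_rot: [0.001, 0.767, 0.641, 0.0]
contact_force: [0.4, 0.2, 0.0]
gripper_width: 1.0
grasp_force: 0.0
```

>>> arm_command --moves '[[1,[-0.86,0.88,0.5],0],[1,[-0.86,0.88,0.5],0],[1,[-0.86,0.88,0.5],0],[1,[-0.86,0.88,0.5],0],[1,[-0.86,0.88,0.5],0],[1,[-0.86,0.88,0.5],0]]'

```text
time: 3.22
tool_pos: [0.4935, 0.1481, 0.1784]
tool_rot: [-0.0, 0.768, 0.64, -0.002]
contact_force: [-0.9, 0.8, -1.6]
gripper_width: 0.998
grasp_force: 0.0
```

```bash
cat > go.py <<'E'
# usage: go.py local_y|name z -> shift in tool units from the present pose
from h import *; import sys
from scipy.spatial.transform import Rotation as Ro
R=[.5950,-.0317,-.1751]
def peg(y): return np.array([R[0]-np.sin(R[2])*y,R[1]+np.cos(R[2])*y])
P=dict(p1=peg(.111),p2=peg(.037),p3=peg(-.037),p4=peg(-.111),s43=np.array([.371,.267]),s51=np.array([.383,-.339]))
s=manip.state();q=s['tool_rot'];Rm=Ro.from_quat([q[1],q[2],q[3],q[0]]).as_matrix()
d=np.r_[P[sys.argv[1]],float(sys.argv[2])]-s['tool_pos'];y=Rm[:,1]
print('t',s['time'],'pos',np.round(s['tool_pos'],4),'shift',np.round(Rm.T@d/.15,3),'turn',round((np.arctan2(y[1],y[0])-R[2])/2/np.pi,4),'w',s['gripper_width'],s['contact_force'],Rm[:,2].round(3))
E
python3 go.py p2 .125
```

```text
t 3.2167 pos [0.4935 0.1481 0.1784] shift [-0.81   0.881  0.355] turn -0.0009 w 0.9982815987488152 [-0.86219461  0.82394314 -1.58657507] [-0.004 -0.002 -1.   ]
```

>>> arm_command --moves '[[1,[-0.81,0.88,0.35],0],[1,[-0.81,0.88,0.35],0],[1,[-0.81,0.88,0.35],0],[1,[-0.81,0.88,0.35],0],[1,[-0.81,0.88,0.35],0],[1,[-0.81,0.88,0.35],0],[1,[-0.81,0.88,0.35],0]]'

```text
time: 3.8
tool_pos: [0.6015, 0.0093, 0.1284]
tool_rot: [-0.001, 0.767, 0.642, -0.0]
contact_force: [-0.7, 0.4, 0.1]
gripper_width: 1.005
grasp_force: 0.0
```

```bash
python3 go.py p2 .054; python3 -c "
from h import *
a=[cv2.resize(snap(n)['frame'][w[1]:w[3],w[0]:w[2]],(400,400),interpolation=2) for n,w in(('top',(270,160,370,260)),('scene',(300,180,430,310)))]
cv2.imwrite('pics/d.png',cv2.cvtColor(np.hstack(a),cv2.COLOR_RGB2BGR))"
```

```text
t 3.8 pos [0.6015 0.0093 0.1284] shift [-0.03   0.005  0.496] turn -0.0003 w 1.0045430705740641 [-0.74137535  0.3500248   0.1407187 ] [-0.001  0.001 -1.   ]
```

View pics/d.png

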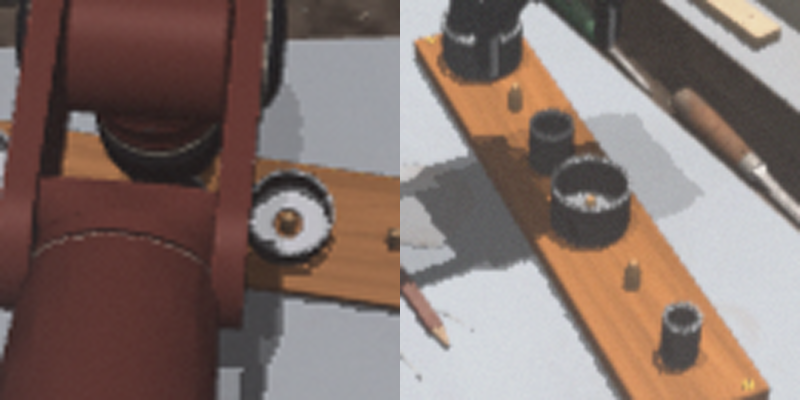

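The arm occludes the saw from the top. In the scene view the 35 at (550,140) is free and the gripper is above it. I'll re-read the settled pose.

```bash
python3 go.py p2 .054
```

```text
t 3.9 pos [0.6012 0.0106 0.1292] shift [-0.039  0.008  0.501] turn 0.0001 w 1.0002143594312718 [-0.54796525 -0.22116508 -0.13116283] [ 0.  0. -1.]
```

>>> arm_command --moves '[[1,[-0.04,0.01,0.1],0],[1,[-0.04,0.01,0.25],0],[1,[-0.04,0.01,0.4],0],[1,[-0.04,0.01,0.5],0],[1,[-0.04,0.01,0.5],0],[1,[-0.04,0.01,0.5],0]]'

```text
time: 4.4
tool_pos: [0.601, 0.0048, 0.0537]
tool_rot: [-0.001, 0.766, 0.643, -0.0]
contact_force: [-1.1, 0.0, 0.0]
gripper_width: 1.003
grasp_force: 0.0
```

```bash
python3 go.py p2 .054
```

```text
t 4.4 pos [0.601  0.0048 0.0537] shift [-0.     0.003 -0.002] turn 0.0002 w 1.0032508272834624 [-1.10425994  0.01973953  0.00929531] [-0.001  0.    -1.   ]
```

Close, then lift 72 mm.

>>> arm_command --moves '[[-1,[0,0,0],0],[-1,[0,0,0],0],[-1,[0,0,0],0],[-1,[0,0,0],0],[-1,[0,0,0],0],[-1,[0,0,0],0],[-1,[0,0,0],0],[-1,[0,0,0],0],[-1,[0,0,0],0],[-1,[0,0,0],0],[-1,[0,0,0],0],[-1,[0,0,0],0]]'

```text
time: 5.4
tool_pos: [0.603, 0.0035, 0.0555]
tool_rot: [0.001, 0.766, 0.642, 0.001]
contact_force: [-0.2, -0.1, 7.1]
gripper_width: 0.396
grasp_force: 59.7
```

>>> arm_command --moves '[[-1,[0,0,-0.1],0],[-1,[0,0,-0.25],0],[-1,[0,0,-0.4],0],[-1,[0,0,-0.5],0],[-1,[0,0,-0.5],0],[-1,[0,0,-0.5],0]]'

```text
time: 5.9
tool_pos: [0.6022, 0.0034, 0.1292]
tool_rot: [0.001, 0.766, 0.642, 0.0]
contact_force: [0.4, 0.1, -2.3]
gripper_width: 0.398
grasp_force: 59.9
```

```bash
python3 go.py p4 .13; python3 -c "
from h import *
p=snap('scene')['frame'][130:310,280:460]
cv2.imwrite('pics/e.png',cv2.cvtColor(cv2.resize(p,(600,600),interpolation=2),cv2.COLOR_RGB2BGR))"
```

```text
t 5.9 pos [0.6022 0.0034 0.1292] shift [-0.979 -0.006 -0.005] turn -0.0 w 0.3977816352612114 [ 0.43121539  0.06810759 -2.28380085] [ 0.001 -0.    -1.   ]
```

View pics/e.png

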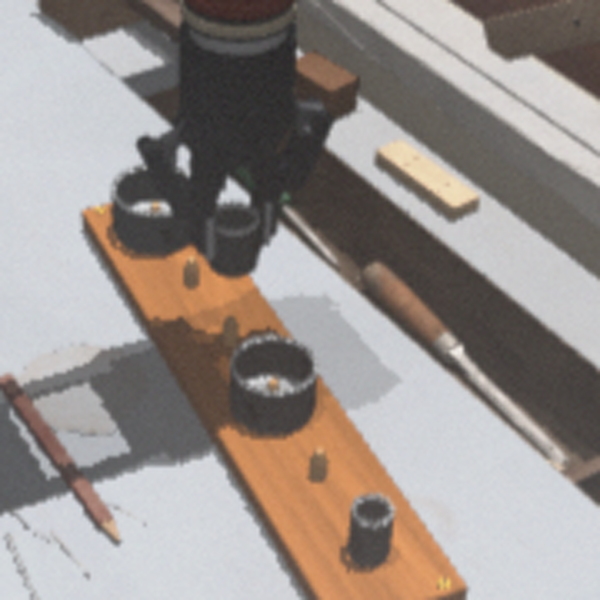

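The 35 is held upright at (235,240), with an opening of about 34 mm. Its peg is free, and I'll carry it to p4.

>>> arm_command --moves '[[-1,[-0.25,0,0],0],[-1,[-0.5,0,0],0],[-1,[-0.75,0,0],0],[-1,[-0.98,-0.01,0],0],[-1,[-0.98,-0.01,0],0],[-1,[-0.98,-0.01,0],0],[-1,[-0.98,-0.01,0],0],[-1,[-0.98,-0.01,0.2],0],[-1,[-0.98,-0.01,0.2],0]]'

```text
time: 6.7
tool_pos: [0.5718, -0.1385, 0.0934]
tool_rot: [-0.004, 0.766, 0.643, -0.002]
contact_force: [-1.7, 0.5, -2.9]
gripper_width: 0.398
grasp_force: 60.0
```

```bash
python3 go.py p4 .056; python3 -c "
from h import *
p=snap('scene')['frame'][200:320,330:450]
cv2.imwrite('pics/f.png',cv2.cvtColor(cv2.resize(p,(600,600),interpolation=2),cv2.COLOR_RGB2BGR))"
```

```text
t 6.7 pos [ 0.5718 -0.1385  0.0934] shift [-0.013  0.031  0.249] turn 0.0002 w 0.3981254039713826 [-1.6602476   0.47725275 -2.91483918] [-0.008  0.003 -1.   ]
```

View pics/f.png

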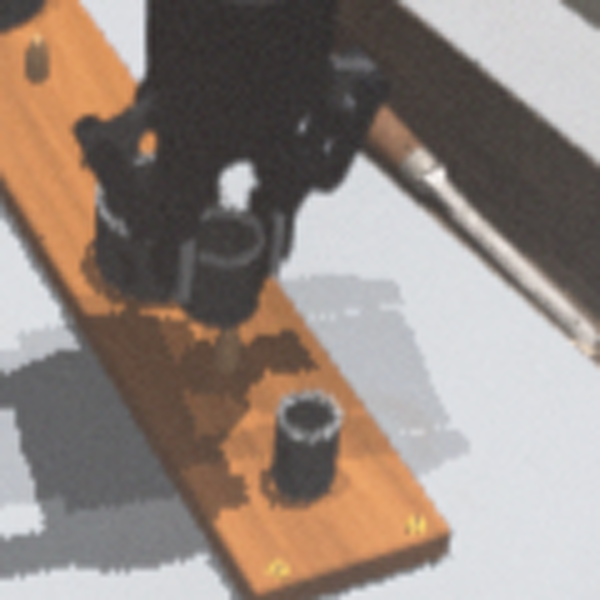

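The saw hangs right above the p4 peg. I'll settle and then lower it.

>>> arm_command --moves '[[-1,[0,0,0.03],0],[-1,[0,0,0.03],0],[-1,[0,0,0.03],0]]'

```text
time: 7.0
tool_pos: [0.5753, -0.1406, 0.095]
tool_rot: [0.0, 0.766, 0.643, 0.0]
contact_force: [0.0, -0.2, -1.1]
gripper_width: 0.396
grasp_force: 60.1
```

```bash
python3 go.py p4 .056
```

```text
t 7.0 pos [ 0.5753 -0.1406  0.095 ] shift [-0.002  0.003  0.26 ] turn 0.0001 w 0.39568748296106476 [ 0.04613718 -0.170818   -1.0900796 ] [ 0.001 -0.    -1.   ]
```

>>> arm_command --moves '[[-1,[0,0,0.06],0],[-1,[0,0,0.1],0],[-1,[0,0,0.14],0],[-1,[0,0,0.18],0],[-1,[0,0,0.21],0],[-1,[0,0,0.24],0],[-1,[0,0,0.26],0],[-1,[0,0,0.26],0],[-1,[0,0,0.26],0]]'

```text
time: 7.75
tool_pos: [0.575, -0.1411, 0.0555]
tool_rot: [0.0, 0.766, 0.642, 0.0]
contact_force: [-0.2, 0.3, -0.1]
gripper_width: 0.396
grasp_force: 60.2
```

>>> arm_command --moves '[[1,[0,0,0],0],[1,[0,0,0],0],[1,[0,0,0],0],[1,[0,0,0],0],[1,[0,0,0],0],[1,[0,0,0],0],[1,[0,0,0],0],[1,[0,0,-0.15],0],[1,[0,0,-0.3],0],[1,[0,0,-0.5],0],[1,[0,0,-0.5],0],[1,[0.25,0,-0.5],0],[1,[0.495,0,-0.5],0],[1,[0.495,0,-0.5],0],[1,[0.495,0,-0.5],0],[1,[0.495,0,-0.5],0],[1,[0.495,0,-0.5],0]]'

```text
time: 9.17
tool_pos: [0.5876, -0.0685, 0.1301]
tool_rot: [-0.0, 0.767, 0.642, -0.0]
contact_force: [-0.8, 0.9, -0.1]
gripper_width: 0.998
grasp_force: 0.0
```

```bash
python3 go.py p3 .056; python3 -c "
from h import *
p=snap('scene')['frame'][160:340,290:470]
cv2.imwrite('pics/g.png',cv2.cvtColor(cv2.resize(p,(600,600),interpolation=2),cv2.COLOR_RGB2BGR))"
```

```text
t 9.1667 pos [ 0.5876 -0.0685  0.1301] shift [0.004 0.006 0.494] turn -0.0001 w 0.9984995518776765 [-0.80492947  0.88172775 -0.10280267] [-0. -0. -1.]
```

View pics/g.png

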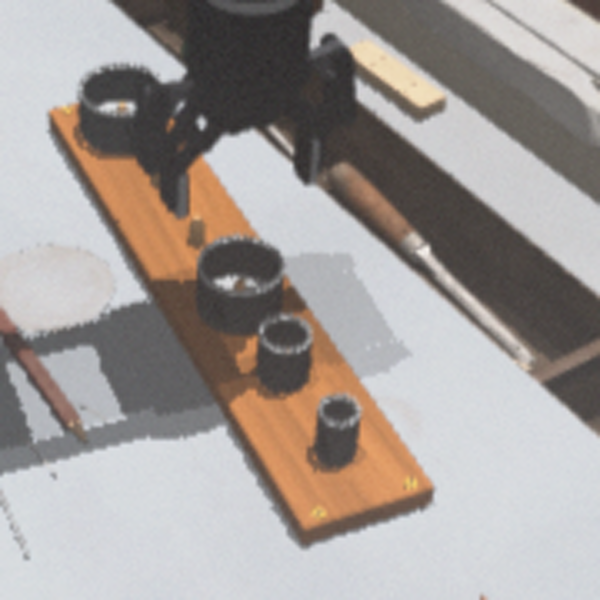

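The 35 at (285,355) sits down on p4. Next is the 60: descend, grip and lift.

>>> arm_command --moves '[[1,[0,0.01,0.15],0],[1,[0,0.01,0.3],0],[1,[0,0.01,0.42],0],[1,[0,0.01,0.49],0],[1,[0,0.01,0.49],0],[1,[0,0.01,0.49],0],[-1,[0,0.01,0.49],0],[-1,[0,0.01,0.49],0],[-1,[0,0.01,0.49],0],[-1,[0,0.01,0.49],0],[-1,[0,0.01,0.49],0],[-1,[0,0.01,0.49],0],[-1,[0,0.01,0.49],0],[-1,[0,0.01,0.49],0],[-1,[0,0.01,0.49],0],[-1,[0,0.01,0.49],0]]'

```text
time: 10.55
tool_pos: [0.5908, -0.0685, 0.0591]
tool_rot: [0.002, 0.766, 0.643, 0.001]
contact_force: [0.1, -0.8, 5.8]
gripper_width: 0.669
grasp_force: 64.9
```

>>> arm_command --moves '[[-1,[0,0,-0.1],0],[-1,[0,0,-0.25],0],[-1,[0,0,-0.4],0],[-1,[0,0,-0.5],0],[-1,[0,0,-0.5],0],[-1,[0,0,-0.5],0],[-1,[0.25,0,-0.5],0],[-1,[0.5,0,-0.5],0],[-1,[0.75,0,-0.5],0],[-1,[0.985,0,-0.5],0],[-1,[0.985,0,-0.5],0],[-1,[0.985,0,-0.5],0],[-1,[0.985,0,-0.5],0],[-1,[0.985,0,-0.5],0],[-1,[0.985,0,-0.5],0]]'

```text
time: 11.8
tool_pos: [0.6145, 0.0762, 0.1311]
tool_rot: [-0.0, 0.767, 0.642, -0.001]
contact_force: [-0.0, -0.4, -1.8]
gripper_width: 0.672
grasp_force: 64.8
```

```bash
python3 go.py p1 .056; python3 -c "
from h import *
p=snap('scene')['frame'][140:290,260:410]
cv2.imwrite('pics/i.png',cv2.cvtColor(cv2.resize(p,(600,600),interpolation=2),cv2.COLOR_RGB2BGR))"
```

```text
t 11.8 pos [0.6145 0.0762 0.1311] shift [ 0.009 -0.002  0.5  ] turn -0.0003 w 0.6720038745228252 [-0.02208078 -0.35943779 -1.7902221 ] [-0.001 -0.    -1.   ]
```

View pics/i.png

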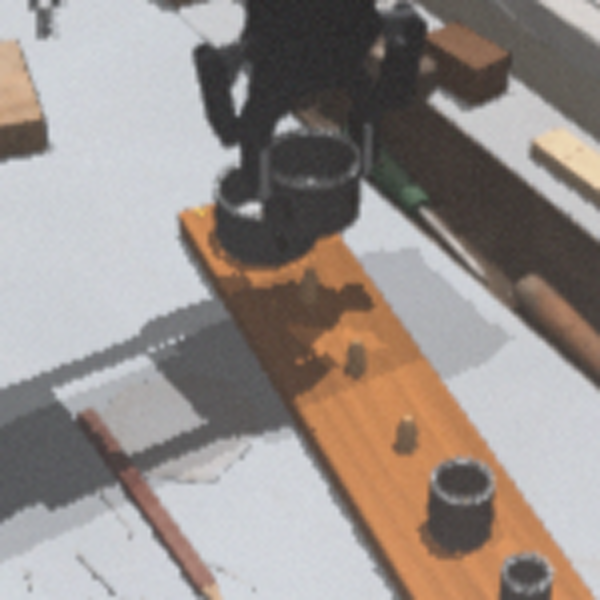

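The 60 is held upright over p1. Lower it in gentle steps.

>>> arm_command --moves '[[-1,[0.01,0,0.12],0],[-1,[0.01,0,0.24],0],[-1,[0.01,0,0.29],0],[-1,[0.01,0,0.33],0],[-1,[0.01,0,0.37],0],[-1,[0.01,0,0.41],0],[-1,[0.01,0,0.44],0],[-1,[0.01,0,0.47],0],[-1,[0.01,0,0.485],0],[-1,[0.01,0,0.485],0],[-1,[0.01,0,0.485],0]]'

```text
time: 12.77
tool_pos: [0.6155, 0.0789, 0.0593]
tool_rot: [0.0, 0.766, 0.643, 0.0]
contact_force: [0.2, -0.2, -1.6]
gripper_width: 0.671
grasp_force: 64.8
```

>>> arm_command --moves '[[-1,[0,0,0.01],0],[-1,[0,0,0.01],0],[1,[0,0,0.01],0],[1,[0,0,0.01],0],[1,[0,0,0.01],0],[1,[0,0,0.01],0],[1,[0,0,0.01],0],[1,[0,0,0.01],0],[1,[0,0,0.01],0],[1,[0,0,-0.15],0],[1,[0,0,-0.35],0],[1,[0,0,-0.55],0],[1,[0,0,-0.6],0],[1,[0,0,-0.6],0]]'

```text
time: 13.93
tool_pos: [0.6175, 0.0789, 0.1531]
tool_rot: [0.002, 0.766, 0.643, 0.003]
contact_force: [0.4, 0.3, 0.5]
gripper_width: 1.002
grasp_force: 0.0
```

```bash
python3 go.py s51 .13
```

```text
t 13.9333 pos [0.6175 0.0789 0.1531] shift [-3.016 -1.055  0.143] turn -0.0 w 1.0018270597821715 [0.43828472 0.27151483 0.45059343] [ 0.007  0.    -1.   ]
```

>>> arm_command --moves '[[1,[-1,-0.35,0],0],[1,[-1,-0.35,0],0],[1,[-1,-0.35,0],0],[1,[-1,-0.35,0],0],[1,[-1,-0.35,0],0]]'

```text
time: 14.35
tool_pos: [0.5338, -0.0633, 0.1463]
tool_rot: [-0.001, 0.768, 0.641, -0.002]
contact_force: [0.4, -0.8, 0.5]
gripper_width: 0.997
grasp_force: 0.0
```

>>> arm_command --moves '[[1,[-1,-0.35,0],0],[1,[-1,-0.35,0],0],[1,[-1,-0.35,0],0],[1,[-1,-0.35,0],0],[1,[-1,-0.35,0],0]]'

```text
time: 14.77
tool_pos: [0.4566, -0.2016, 0.1472]
tool_rot: [-0.001, 0.768, 0.64, -0.001]
contact_force: [0.2, 0.2, -0.3]
gripper_width: 1.002
grasp_force: 0.0
```

>>> arm_command --moves '[[1,[-1,-0.35,0.1],0],[1,[-1,-0.35,0.1],0],[1,[-1,-0.35,0.1],0],[1,[-1,-0.35,0.1],0],[1,[-1,-0.35,0.1],0],[1,[-1,-0.35,0.1],0],[1,[-1,-0.35,0.1],0],[1,[-1,-0.35,0.1],0]]'

```text
time: 15.43
tool_pos: [0.3822, -0.3354, 0.1333]
tool_rot: [-0.001, 0.766, 0.643, 0.0]
contact_force: [-0.7, 0.5, -0.2]
gripper_width: 1.005
grasp_force: 0.0
```

```bash
python3 go.py s51 .038;python3 -c "
from h import *
a=[cv2.resize(snap(n)['frame'][w[1]:w[3],w[0]:w[2]],(400,400),interpolation=2) for n,w in(('top',(240,170,440,370)),('scene',(270,300,430,460)))]
cv2.imwrite('pics/j.png',cv2.cvtColor(np.hstack(a),cv2.COLOR_RGB2BGR))"
```

```text
t 15.4333 pos [ 0.3822 -0.3354  0.1333] shift [-0.023  0.01   0.635] turn 0.0002 w 1.0047999811003554 [-0.73565122  0.47358201 -0.17656539] [-0.001  0.001 -1.   ]
```

View pics/j.png

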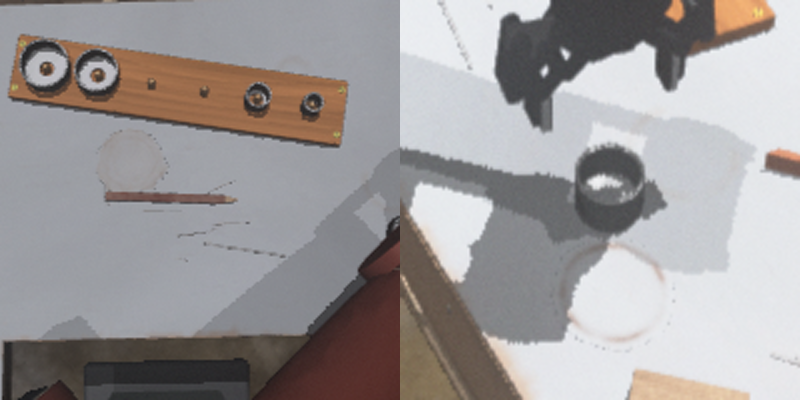

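The top view shows 60 seated on p1 and 35 on p4, with the fingers above the 51 in the scene view. I'll centre the 51 by gripping it along the row first, then across.

>>> arm_command --moves '[[1,[-0.02,0.01,0],0.25],[1,[-0.02,0.01,0],0.25],[1,[-0.02,0.01,0],0.25],[1,[-0.02,0.01,0],0.25],[1,[-0.02,0.01,0],0.25],[1,[-0.02,0.01,0],0.25],[1,[-0.02,0.01,0],0.25],[1,[-0.02,0.01,0],0.25],[1,[-0.02,0.01,0.1],0.25],[1,[-0.02,0.01,0.2],0.25],[1,[-0.02,0.01,0.3],0.25],[1,[-0.02,0.01,0.4],0.25],[1,[-0.02,0.01,0.5],0.25],[1,[-0.02,0.01,0.6],0.25],[1,[-0.02,0.01,0.63],0.25],[1,[-0.02,0.01,0.63],0.25],[1,[-0.02,0.01,0.63],0.25]]'

```text
time: 16.95
tool_pos: [0.3831, -0.3397, 0.0399]
tool_rot: [0.0, 0.996, -0.087, 0.0]
contact_force: [-0.2, -0.3, 0.5]
gripper_width: 1.002
grasp_force: 0.0
```

```bash
python3 go.py s51 .038
```

```text
t 16.95 pos [ 0.3831 -0.3397  0.0399] shift [-0.001 -0.004  0.013] turn -0.2498 w 1.0017416307477982 [-0.21045847 -0.26609845  0.47463281] [ 0. -0. -1.]
```

>>> arm_command --moves '[[-1,[0,0,0],0],[-1,[0,0,0],0],[-1,[0,0,0],0],[-1,[0,0,0],0],[-1,[0,0,0],0],[-1,[0,0,0],0],[-1,[0,0,0],0],[-1,[0,0,0],0],[1,[0,0,0],0],[1,[0,0,0],0],[1,[0,0,0],0],[1,[0,0,0],0],[1,[0,0,0],0],[1,[0,0,0],0],[1,[0,0,0],0]]'

```text
time: 18.2
tool_pos: [0.3825, -0.3399, 0.0394]
tool_rot: [-0.0, 0.996, -0.088, -0.0]
contact_force: [0.4, -0.0, 0.8]
gripper_width: 1.003
grasp_force: 0.0
```

>>> arm_command --moves '[[1,[0,0,0],-0.25],[1,[0,0,0],-0.25],[1,[0,0,0],-0.25],[1,[0,0,0],-0.25],[1,[0,0,0],-0.25],[1,[0,0,0],-0.25],[1,[0,0,0],-0.25],[1,[0,0,0],-0.25],[1,[0,0,0],-0.25],[1,[0,0,0],-0.25],[1,[0,0,0],-0.25],[1,[0,0,0],-0.25],[1,[0,0,0],-0.25],[1,[0,0,0],-0.25],[1,[0,0,0],-0.25]]'

```text
time: 19.45
tool_pos: [0.3826, -0.34, 0.0395]
tool_rot: [-0.0, 0.767, 0.642, -0.0]
contact_force: [0.6, -0.5, -0.3]
gripper_width: 1.002
grasp_force: 0.0
```

>>> arm_command --moves '[[-1,[0,0,0],0],[-1,[0,0,0],0],[-1,[0,0,0],0],[-1,[0,0,0],0],[-1,[0,0,0],0],[-1,[0,0,0],0],[-1,[0,0,0],0],[-1,[0,0,0],0],[-1,[0,0,0],0],[-1,[0,0,0],0]]'

```text
time: 20.28
tool_pos: [0.3831, -0.3406, 0.0403]
tool_rot: [0.001, 0.766, 0.642, 0.0]
contact_force: [-0.1, 0.0, 4.6]
gripper_width: 0.578
grasp_force: 62.7
```

>>> arm_command --moves '[[-1,[0,0,-0.15],0],[-1,[0,0,-0.3],0],[-1,[0,0,-0.5],0],[-1,[0,0,-0.65],0],[-1,[0,0,-0.65],0],[-1,[0,0,-0.65],0]]'

```text
time: 20.78
tool_pos: [0.3828, -0.3403, 0.1376]
tool_rot: [0.001, 0.766, 0.642, -0.0]
contact_force: [0.1, 1.0, -2.3]
gripper_width: 0.577
grasp_force: 62.7
```

```bash
python3 go.py p2 .14
```

```text
t 20.7833 pos [ 0.3828 -0.3403  0.1376] shift [ 2.519  1.034 -0.018] turn -0.0 w 0.577316850997525 [ 0.07028536  0.96159513 -2.31161058] [ 0.001 -0.001 -1.   ]
```

Opening 0.577 matches 51 mm. Carry it to p2.

>>> arm_command --moves '[[-1,[0.28,0.115,0],0],[-1,[0.56,0.23,0],0],[-1,[0.84,0.345,0],0],[-1,[0.84,0.345,0],0],[-1,[0.84,0.345,0],0]]'

```text
time: 21.2
tool_pos: [0.4552, -0.2217, 0.1341]
tool_rot: [-0.002, 0.765, 0.644, -0.0]
contact_force: [-0.8, -0.2, -1.4]
gripper_width: 0.578
grasp_force: 62.7
```

>>> arm_command --moves '[[-1,[0.28,0.115,0],0],[-1,[0.56,0.23,0],0],[-1,[0.84,0.345,0],0],[-1,[0.84,0.345,0],0],[-1,[0.84,0.345,0],0]]'

```text
time: 21.62
tool_pos: [0.5284, -0.1084, 0.1352]
tool_rot: [-0.001, 0.765, 0.644, -0.001]
contact_force: [0.2, 0.0, -1.4]
gripper_width: 0.578
grasp_force: 62.8
```

>>> arm_command --moves '[[-1,[0.28,0.115,0],0],[-1,[0.56,0.23,0],0],[-1,[0.84,0.345,0],0],[-1,[0.84,0.345,0],0],[-1,[0.84,0.345,0],0],[-1,[0.84,0.345,0],0],[-1,[0.84,0.345,0],0]]'

```text
time: 22.2
tool_pos: [0.6003, 0.0032, 0.136]
tool_rot: [-0.0, 0.767, 0.642, -0.001]
contact_force: [-1.3, -0.4, -1.6]
gripper_width: 0.575
grasp_force: 62.9
```

```bash
python3 go.py p2 .058
```

```text
t 22.2 pos [0.6003 0.0032 0.136 ] shift [0.012 0.007 0.52 ] turn -0.0003 w 0.5752559034846054 [-1.32684513 -0.39716307 -1.6209454 ] [-0.002 -0.001 -1.   ]
```

>>> arm_command --moves '[[-1,[0.01,0,0.13],0],[-1,[0.01,0,0.25],0],[-1,[0.01,0,0.31],0],[-1,[0.01,0,0.35],0],[-1,[0.01,0,0.39],0],[-1,[0.01,0,0.43],0],[-1,[0.01,0,0.47],0],[-1,[0.01,0,0.5],0],[-1,[0.01,0,0.515],0],[-1,[0.01,0,0.515],0],[-1,[0.01,0,0.515],0]]'

```text
time: 23.12
tool_pos: [0.6018, 0.0067, 0.0599]
tool_rot: [0.0, 0.766, 0.643, 0.0]
contact_force: [0.8, -0.9, -0.7]
gripper_width: 0.58
grasp_force: 62.9
```

>>> arm_command --moves '[[-1,[0,0,0.01],0],[-1,[0,0,0.01],0],[1,[0,0,0.01],0],[1,[0,0,0.01],0],[1,[0,0,0.01],0],[1,[0,0,0.01],0],[1,[0,0,0.01],0],[1,[0,0,0.01],0],[1,[0,0,0.01],0],[1,[0,0,-0.15],0],[1,[0,0,-0.35],0],[1,[0,0,-0.55],0],[1,[0,0,-0.6],0],[1,[0,0,-0.6],0],[1,[0,0,-0.6],0]]'

```text
time: 24.37
tool_pos: [0.6016, 0.0066, 0.1497]
tool_rot: [0.0, 0.766, 0.642, 0.0]
contact_force: [-0.0, -0.2, -0.9]
gripper_width: 1.0
grasp_force: 0.0
```

```bash
python3 go.py s43 .13
```

```text
t 24.3667 pos [0.6016 0.0066 0.1497] shift [ 1.441 -1.817  0.131] turn -0.0 w 1.0000424777374135 [-0.02720411 -0.24126813 -0.88235323] [ 0. -0. -1.]
```

>>> arm_command --moves '[[1,[0.72,-0.91,0],0],[1,[0.72,-0.91,0],0],[1,[0.72,-0.91,0],0],[1,[0.72,-0.91,0],0],[1,[0.72,-0.91,0],0]]'

```text
time: 24.78
tool_pos: [0.4806, 0.1398, 0.146]
tool_rot: [-0.003, 0.765, 0.644, -0.003]
contact_force: [0.3, 0.2, -0.8]
gripper_width: 0.999
grasp_force: 0.0
```

>>> arm_command --moves '[[1,[0.72,-0.91,0.1],-0.25],[1,[0.72,-0.91,0.1],-0.25],[1,[0.72,-0.91,0.1],-0.25],[1,[0.72,-0.91,0.1],-0.25],[1,[0.72,-0.91,0.1],-0.25],[1,[0.72,-0.91,0.1],-0.25],[1,[0.72,-0.91,0.1],-0.25],[1,[0.72,-0.91,0.1],-0.25],[1,[0.72,-0.91,0.1],-0.25],[1,[0.72,-0.91,0.1],-0.25],[1,[0.72,-0.91,0.1],-0.25],[1,[0.72,-0.91,0.1],-0.25],[1,[0.72,-0.91,0.1],-0.25],[1,[0.72,-0.91,0.1],-0.25],[1,[0.72,-0.91,0.1],-0.25],[1,[0.72,-0.91,0.1],-0.25]]'

```text
time: 26.12
tool_pos: [0.37, 0.2665, 0.1336]
tool_rot: [-0.001, 0.088, 0.996, -0.001]
contact_force: [-0.3, -0.2, 0.2]
gripper_width: 0.998
grasp_force: 0.0
```

```bash
python3 go.py s43 .04;python3 -c "
from h import *
a=[cv2.resize(snap(n)['frame'][w[1]:w[3],w[0]:w[2]],(400,400),interpolation=2) for n,w in(('top',(240,150,440,350)),('scene',(170,140,290,260)))]
cv2.imwrite('pics/k.png',cv2.cvtColor(np.hstack(a),cv2.COLOR_RGB2BGR))"
```

```text
t 26.1167 pos [0.37   0.2665 0.1336] shift [-0.007  0.005  0.624] turn 0.2497 w 0.9982333868976333 [-0.27303853 -0.17843663  0.20778356] [-0.002 -0.001 -1.   ]
```

View pics/k.png

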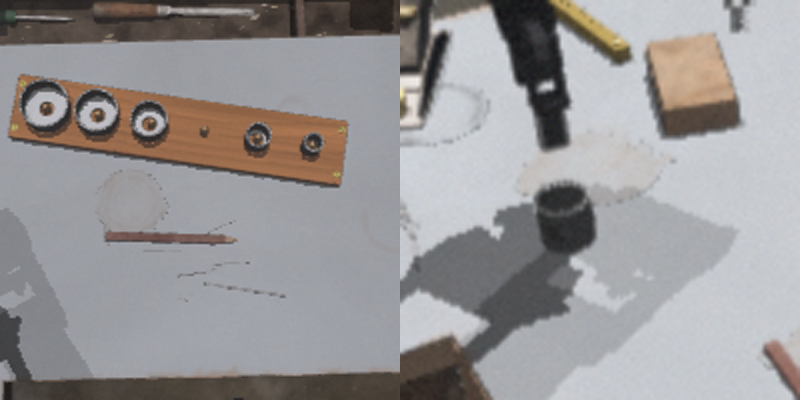

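The 51 is on p2 and the row reads 68, 60, 51, empty, 35, 27. Centre and grip the 43.

>>> arm_command --moves '[[1,[0,0,0.15],0],[1,[0,0,0.3],0],[1,[0,0,0.45],0],[1,[0,0,0.57],0],[1,[0,0,0.62],0],[1,[0,0,0.62],0],[1,[0,0,0.62],0],[-1,[0,0,0.62],0],[-1,[0,0,0.62],0],[-1,[0,0,0.62],0],[-1,[0,0,0.62],0],[-1,[0,0,0.62],0],[-1,[0,0,0.62],0],[-1,[0,0,0.62],0],[-1,[0,0,0.62],0],[-1,[0,0,0.62],0],[-1,[0,0,0.62],0]]'

```text
time: 27.63
tool_pos: [0.3718, 0.2678, 0.0437]
tool_rot: [0.001, 0.088, 0.996, 0.001]
contact_force: [-1.1, -0.3, 5.8]
gripper_width: 0.49
grasp_force: 60.1
```

>>> arm_command --moves '[[1,[0,0,0],0],[1,[0,0,0],0],[1,[0,0,0],0],[1,[0,0,0],0],[1,[0,0,0],0],[1,[0,0,0],0],[1,[0,0,0],0.25],[1,[0,0,0],0.25],[1,[0,0,0],0.25],[1,[0,0,0],0.25],[1,[0,0,0],0.25],[1,[0,0,0],0.25],[1,[0,0,0],0.25],[1,[0,0,0],0.25],[1,[0,0,0],0.25],[1,[0,0,0],0.25],[1,[0,0,0],0.25],[1,[0,0,0],0.25],[1,[0,0,0],0.25],[1,[0,0,0],0.25]]'

```text
time: 29.3
tool_pos: [0.3704, 0.2669, 0.0417]
tool_rot: [-0.0, 0.767, 0.642, -0.0]
contact_force: [0.1, -0.1, 0.6]
gripper_width: 1.002
grasp_force: 0.0
```

```bash
python3 go.py s43 .04
```

```text
t 29.3 pos [0.3704 0.2669 0.0417] shift [0.001 0.004 0.011] turn -0.0002 w 1.0015627986267308 [ 0.06237537 -0.09669646  0.56768521] [-0. -0. -1.]
```

>>> arm_command --moves '[[-1,[0,0,0],0],[-1,[0,0,0],0],[-1,[0,0,0],0],[-1,[0,0,0],0],[-1,[0,0,0],0],[-1,[0,0,0],0],[-1,[0,0,0],0],[-1,[0,0,0],0],[-1,[0,0,0],0],[-1,[0,0,0],0],[-1,[0,0,0],0]]'

```text
time: 30.22
tool_pos: [0.3711, 0.2672, 0.0424]
tool_rot: [0.0, 0.766, 0.643, 0.001]
contact_force: [-0.3, 0.5, 6.0]
gripper_width: 0.476
grasp_force: 61.2
```

>>> arm_command --moves '[[-1,[0,0,-0.15],0],[-1,[0,0,-0.3],0],[-1,[0,0,-0.5],0],[-1,[0,0,-0.65],0],[-1,[0,0,-0.65],0],[-1,[0,0,-0.65],0]]'

```text
time: 30.72
tool_pos: [0.3706, 0.267, 0.1394]
tool_rot: [0.0, 0.766, 0.643, 0.0]
contact_force: [0.6, -1.4, -2.6]
gripper_width: 0.479
grasp_force: 61.3
```

```bash
python3 go.py p3 .14
```

```text
t 30.7167 pos [0.3706 0.267  0.1394] shift [-1.947  1.821 -0.004] turn -0.0 w 0.47938682763478263 [ 0.5694898  -1.39413712 -2.63202031] [ 0.001  0.    -1.   ]
```

>>> arm_command --moves '[[-1,[-0.25,0.23,0],0],[-1,[-0.5,0.46,0],0],[-1,[-0.75,0.7,0],0],[-1,[-0.97,0.91,0],0],[-1,[-0.97,0.91,0],0],[-1,[-0.97,0.91,0],0]]'

```text
time: 31.22
tool_pos: [0.4804, 0.0954, 0.1366]
tool_rot: [-0.0, 0.768, 0.64, -0.002]
contact_force: [-0.4, 0.6, -0.9]
gripper_width: 0.477
grasp_force: 61.4
```

>>> arm_command --moves '[[-1,[-0.25,0.23,0],0],[-1,[-0.5,0.46,0],0],[-1,[-0.75,0.7,0],0],[-1,[-0.975,0.91,0],0],[-1,[-0.975,0.91,0],0],[-1,[-0.975,0.91,0],0],[-1,[-0.975,0.91,0],0],[-1,[-0.975,0.91,0],0],[-1,[-0.975,0.91,0],0]]'

```text
time: 31.97
tool_pos: [0.5869, -0.0665, 0.1373]
tool_rot: [-0.002, 0.766, 0.643, -0.001]
contact_force: [0.5, 0.2, -0.9]
gripper_width: 0.476
grasp_force: 61.6
```

```bash
python3 go.py p3 .060
```

```text
t 31.9667 pos [ 0.5869 -0.0665  0.1373] shift [-0.009  0.015  0.516] turn 0.0002 w 0.47558764109519325 [ 0.48848689  0.23923978 -0.86731376] [-0.003  0.001 -1.   ]
```

>>> arm_command --moves '[[-1,[-0.01,0.01,0.13],0],[-1,[-0.01,0.01,0.25],0],[-1,[-0.01,0.01,0.31],0],[-1,[-0.01,0.01,0.35],0],[-1,[-0.01,0.01,0.39],0],[-1,[-0.01,0.01,0.43],0],[-1,[-0.01,0.01,0.47],0],[-1,[-0.01,0.01,0.5],0],[-1,[-0.01,0.01,0.52],0],[-1,[-0.01,0.01,0.52],0],[-1,[-0.01,0.01,0.52],0]]'

```text
time: 32.88
tool_pos: [0.5898, -0.0698, 0.0614]
tool_rot: [0.0, 0.766, 0.642, 0.0]
contact_force: [0.5, -0.4, -1.3]
gripper_width: 0.476
grasp_force: 61.6
```

Release, rise, and retreat towards the robot's side so both cameras can see.

>>> arm_command --moves '[[-1,[0,0,0.01],0],[-1,[0,0,0.01],0],[1,[0,0,0.01],0],[1,[0,0,0.01],0],[1,[0,0,0.01],0],[1,[0,0,0.01],0],[1,[0,0,0.01],0],[1,[0,0,0.01],0],[1,[0,0,0.01],0],[1,[0,0,-0.15],0],[1,[0,0,-0.35],0],[1,[0,0,-0.55],0],[1,[0,0,-0.7],0],[1,[0,0,-0.7],0],[1,[0,0,-0.7],0]]'

```text
time: 34.13
tool_pos: [0.5908, -0.07, 0.1684]
tool_rot: [0.002, 0.766, 0.643, 0.001]
contact_force: [-0.1, 0.1, -0.6]
gripper_width: 0.998
grasp_force: 0.0
```

>>> arm_command --moves '[[1,[1,-0.9,0],0],[1,[1,-0.9,0],0],[1,[1,-0.9,0],0],[1,[1,-0.9,0],0],[1,[1,-0.9,0],0],[1,[1,-0.9,0],0]]'

```text
time: 34.63
tool_pos: [0.4785, 0.1055, 0.1634]
tool_rot: [-0.003, 0.765, 0.644, -0.002]
contact_force: [0.8, 0.8, 0.2]
gripper_width: 0.999
grasp_force: 0.0
```

>>> arm_command --moves '[[1,[1,-0.4,0],0],[1,[1,-0.4,0],0],[1,[1,-0.4,0],0],[1,[1,-0.4,0],0],[1,[1,-0.4,0],0],[1,[1,-0.4,0],0],[1,[1,-0.4,0],0],[1,[1,-0.4,0],0]]'

```text
time: 35.3
tool_pos: [0.4499, 0.2585, 0.1653]
tool_rot: [-0.0, 0.767, 0.642, -0.001]
contact_force: [0.4, -0.7, -0.1]
gripper_width: 1.002
grasp_force: 0.0
```

```bash
python3 -c "
from h import *
a=[cv2.resize(snap(n)['frame'][w[1]:w[3],w[0]:w[2]],(400,400),interpolation=2) for n,w in(('top',(240,130,430,320)),('scene',(280,180,430,330)))]
cv2.imwrite('pics/l.png',cv2.cvtColor(np.hstack(a),cv2.COLOR_RGB2BGR))"
```

```text
(no output)
```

View pics/l.png

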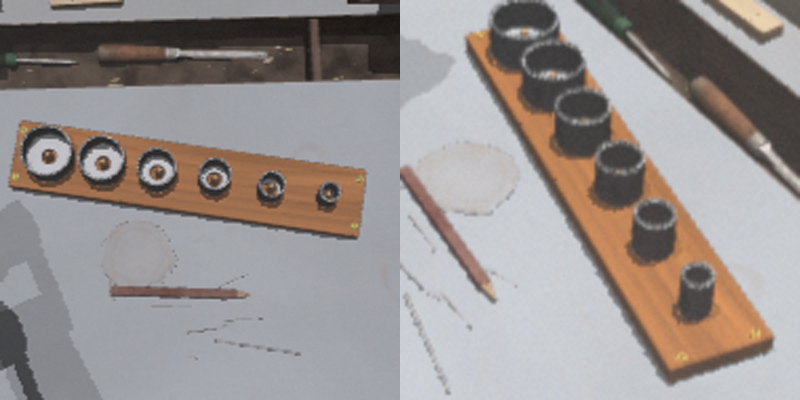

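All six saws stand upright and seated in a steadily shrinking row, with a peg showing through each bore. The pencil hasn't moved.

```bash
python3 -c "
from plant import manip
print(manip.job_done())"
```

```text
the job is handed in; nothing more can be done
None
```

The four misplaced saws are now on their right pegs, so the rack reads 68, 60, 51, 43, 35, 27 from left to right, all mouth up and seated in the final pictures, and the job was handed in at about 35 s of the 96 s.

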